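# Load a device plate on the two dowels of a wiring fixture

## Task

Set up the wiring fixture for the next device: swing its toggle clamp fully open, then take the device plate whose hole spacing matches the two dowels as they are set, bring both of its holes over the dowels and lower it gently and level until it lies flush on the fixture (either way round). Let go of it, then swing the clamp handle back fully upright so that the clamp holds the plate down; do not disturb the breaker, multimeter and roll of tape.

Things in the scene. Friction and masses are not known exactly. Their poses are not given: they have to be found in the camera images.
- fixture: Wiring fixture, fixed to the bench: dark steel plate whose top face (the seat) is 18 mm above the bench, x = -115 to +115 mm, y = -55 to +135 mm. Origin at bench level; the dowels stand on its x axis (y = 0). A toggle clamp stands on its +y side, at x = 0.
- dowel_1 (a point): Foot of the fixed dowel, on the seat (18 mm above the bench), at x = -65 mm of the fixture. The dowel is upright, 12 mm in diameter, stands 18 mm out of the seat (top 36 mm above the bench); its top 6 mm taper to a 6 mm nose.
- dowel_2 (a point): Foot of the other dowel, on the seat; the same dowel. It stands in one of two bushes of the fixture, 110 mm or 150 mm from dowel 1 (x = +45 or +85 mm of the fixture); the unused bush holds a flush plug.
- plate_short: The short device plate, loose, 0.5 kg: metal sheet 150 x 90 x 6 mm (x, y, z), a contactor on a rail at its middle. Origin: centre of the underside, z up. Two 13.5 mm holes 110 mm apart on its x axis, 55 mm either side of the origin; same both ways round. Contactor above the underside: from 11 to 73 mm it is 74 (x) by 44 mm (y, grip it across this), then to 93 mm a 36 x 40 mm head. Small screw heads at the corners.
- plate_long: The long device plate, loose, 0.5 kg: metal sheet 190 x 90 x 6 mm (x, y, z), a contactor on a rail at its middle. Origin: centre of the underside, z up. Two 13.5 mm holes 150 mm apart on its x axis, 75 mm either side of the origin; same both ways round. Contactor above the underside: from 11 to 73 mm it is 74 (x) by 44 mm (y, grip it across this), then to 93 mm a 36 x 40 mm head. Small screw heads at the corners.
- short_hole_1 (a point): Centre of the first hole of the short plate, at its underside (minus x end); 13.5 mm wide.
- short_hole_2 (a point): Centre of the second hole of the short plate, at its underside (plus x end); 13.5 mm wide.
- long_hole_1 (a point): Centre of the first hole of the long plate, at its underside (minus x end); 13.5 mm wide.
- long_hole_2 (a point): Centre of the second hole of the long plate, at its underside (plus x end); 13.5 mm wide.
- clamp_handle (a joint): Angle of the toggle clamp's handle: 0 = upright, clamp shut (stop); 1.0 rad = handle leaning outward (to the fixture's +y, away from the dowels), clamp open (stop). It stays where left; 6 to 10 N at the grip move it. The linked arm, when shut, lies over the seat, so no plate can go on; when open it stands up beside it, to 110 mm above the bench, 70 mm or more from the dowel row.
- handle_grip (a point): Point on the axis of the handle's round black grip (18 mm diameter), 90 mm from the pivot; the grip reaches from 36 to 115 mm from the pivot. Its z axis points along the handle to its free end.
- handle_pivot (a point): Handle pivot, 108 mm to +y of the dowel row at x = 0 of the fixture, 52 mm above the bench; the hinge axis is the fixture's x axis.
- clamp_arm: The clamp's steel arm, hinged at x = 0, y = 90 mm of the fixture, 46 mm above the bench, reaching 63 mm; near its end a spring-backed rubber tip (13 mm wide) which, when shut, presses on a seated plate beside its contactor, 36 mm from the dowel row.
- breaker: Bystander: large grey and black moulded-case breaker, 152 x 92 x 78 mm, lying beyond the fixture. Origin under its middle.
- multimeter: Bystander: orange multimeter lying on its back, 148 x 74 x 46 mm. Origin under its middle.
- tape: Bystander: roll of masking tape lying flat, 100 mm across, 25 mm high, beyond the plates. Origin under the middle.

How it is judged:
On the way, in this order (a step that is already met when the one before it is completed fails the run):
1. the clamp is swung open (handle beyond 0.85 rad) (value of joint clamp_handle above 0.85 rad), for 0.2 s.
2. a plate is brought with both holes over the two dowels (each within 8 mm) before it goes down on them (((horizontal distance between short_hole_1 and dowel_1 below 0.008 m and horizontal distance between short_hole_2 and dowel_2 below 0.008 m and height (world z) of each of short_hole_1, short_hole_2 above 0.034 m) or (horizontal distance between short_hole_2 and dowel_1 below 0.008 m and horizontal distance between short_hole_1 and dowel_2 below 0.008 m and height (world z) of each of short_hole_2, short_hole_1 above 0.034 m) or (horizontal distance between long_hole_1 and dowel_1 below 0.008 m and horizontal distance between long_hole_2 and dowel_2 below 0.008 m and height (world z) of each of long_hole_1, long_hole_2 above 0.034 m) or (horizontal distance between long_hole_2 and dowel_1 below 0.008 m and horizontal distance between long_hole_1 and dowel_2 below 0.008 m and height (world z) of each of long_hole_2, long_hole_1 above 0.034 m))), for 0.05 s.
3. it lies flush on the fixture with both dowels in its holes, let go, the clamp still open (((distance between short_hole_1 and dowel_1 below 0.003 m and distance between short_hole_2 and dowel_2 below 0.003 m and angle between plate_short's own z axis and vertical below 0.03 rad and linear speed of plate_short below 0.02 m/s and contact force between the fingers and plate_short below 0.1 N) or (distance between short_hole_2 and dowel_1 below 0.003 m and distance between short_hole_1 and dowel_2 below 0.003 m and angle between plate_short's own z axis and vertical below 0.03 rad and linear speed of plate_short below 0.02 m/s and contact force between the fingers and plate_short below 0.1 N) or (distance between long_hole_1 and dowel_1 below 0.003 m and distance between long_hole_2 and dowel_2 below 0.003 m and angle between plate_long's own z axis and vertical below 0.03 rad and linear speed of plate_long below 0.02 m/s and contact force between the fingers and plate_long below 0.1 N) or (distance between long_hole_2 and dowel_1 below 0.003 m and distance between long_hole_1 and dowel_2 below 0.003 m and angle between plate_long's own z axis and vertical below 0.03 rad and linear speed of plate_long below 0.02 m/s and contact force between the fingers and plate_long below 0.1 N)) and value of joint clamp_handle above 0.6 rad), for 0.2 s.
At the end, for the whole second after the job is handed in: The plate whose holes match the dowels lies flush on the fixture on both dowels (each hole's underside within 3 mm of its dowel's foot, level within 0.03 rad), at rest and let go, and the clamp is shut (handle within 0.06 rad of upright) with its rubber tip pressing on the plate (((distance between short_hole_1 and dowel_1 below 0.003 m and distance between short_hole_2 and dowel_2 below 0.003 m and angle between plate_short's own z axis and vertical below 0.03 rad and linear speed of plate_short below 0.02 m/s and contact force between the fingers and plate_short below 0.1 N and contact force between clamp_arm and plate_short above 0.3 N) or (distance between short_hole_2 and dowel_1 below 0.003 m and distance between short_hole_1 and dowel_2 below 0.003 m and angle between plate_short's own z axis and vertical below 0.03 rad and linear speed of plate_short below 0.02 m/s and contact force between the fingers and plate_short below 0.1 N and contact force between clamp_arm and plate_short above 0.3 N) or (distance between long_hole_1 and dowel_1 below 0.003 m and distance between long_hole_2 and dowel_2 below 0.003 m and angle between plate_long's own z axis and vertical below 0.03 rad and linear speed of plate_long below 0.02 m/s and contact force between the fingers and plate_long below 0.1 N and contact force between clamp_arm and plate_long above 0.3 N) or (distance between long_hole_2 and dowel_1 below 0.003 m and distance between long_hole_1 and dowel_2 below 0.003 m and angle between plate_long's own z axis and vertical below 0.03 rad and linear speed of plate_long below 0.02 m/s and contact force between the fingers and plate_long below 0.1 N and contact force between clamp_arm and plate_long above 0.3 N)) and value of joint clamp_handle below 0.06 rad); the robot touches nothing.
It fails at once if the plate is dropped or slammed onto the fixture (faster than 0.35 m/s once on the dowels) ((linear speed of plate_short above 0.35 m/s and horizontal distance between plate_short and fixture below 0.05 m and height (world z) of plate_short below 0.036 m) or (linear speed of plate_long above 0.35 m/s and horizontal distance between plate_long and fixture below 0.05 m and height (world z) of plate_long below 0.036 m)).
It fails at once if the breaker is disturbed (moved 30 mm) (distance of breaker from where it was at the start of the episode above 0.03 m).
It fails at once if the multimeter is disturbed (moved 30 mm) (distance of multimeter from where it was at the start of the episode above 0.03 m).
It fails at once if the tape is disturbed (moved 30 mm) (distance of tape from where it was at the start of the episode above 0.03 m).
It also fails if it takes over 72 s, if anything falls off the work surface, if the arm or the gripper's body presses on something with over 40 N, if the wrist force passes 120 N, or if a joint passes its speed limit or range.

## Robot

A 7-joint arm with a two-finger parallel gripper is mounted at the origin on the work surface; the furniture and walls round the work are solid. World frame = base frame: x ahead of the robot, y to its left, z up, the work surface at z = 0. Lengths are in m, angles in rad, forces in N, time in s.
With the tool pointing down it reaches from about 0.4 to 0.85 m from the base axis. Payload 4.5 kg.
Tool frame: the origin (TCP) lies between the finger pads; the fingertips stand 14 mm ahead of it and the grasp point (between the pads) lies 5 mm behind it (arm.tcp_to_tips is the distance from the TCP to the fingertips, in m); z points along the fingers, y is the line along which they close (so a half turn about z gives the same grasp; the last joint's range is limited). The gripper opens to 88 mm and grips with 3 to 60 N. Pads are 18 mm wide; open, the fingers measure 123 mm over their backs; the gripper's body (75 mm by 187 mm) begins 45 mm behind the grasp point.
Start: joints at [1.251, 0.689, -0.195, 1.565, 0.157, 0.902, -0.215], TCP at [0.217, -0.586, 0.253] pointing down, gripper open.
Joint ranges: [-3.01, 3.01], [-0.46, 2.08], [-1.47, 1.51], [0.13, 2.56], [-1, 4.14], [0.04, 2.09], [-2.66, 2.66]. Speed limits (rad/s): [2.57, 2.57, 3.14, 3.14, 3.14, 3.14, 3.14].

## Interface

Orientations are given as a unit quaternion [w, x, y, z].
In Python, from station import monitor, capture, camera_info, arm, regions_of, tip_of gives the robot as it stands.
- The arm moves only by the tool apply_moves, never from a script. Its arguments are lists of equal length, an entry for each row: "fingers": the opening, from 0 (shut) to 1 (fully open); "xyz": the shift along the tool's x, y, z in m, a list of three; "twist": the turn about the tool's z in degrees. In form: {"fingers": [fingers, ...], "xyz": [[dx, dy, dz], ...], "twist": [twist, ...]}. A call has 1 to 5 rows; each row shifts and turns the commanded pose from where the row before left it, along the tool's axes as they then stand; what a row does not reach is not made up. A row lasts 1/12 s, in which the tool goes at most 41.7 mm and 7.16 degrees, less where a joint would pass 70% of its speed; a pose out of reach is approached as far as the arm can. A call with a gripper value outside its range is refused whole. The fingers move at their own pace and stop on an object; "grip_force" is the grip in N (left out, the last holds). Time passes only in rows, so rows that do not move let the fingers close. It gives the time, the measured TCP pose, the force, the opening and the grip force at its end, in the units of the state.
- monitor.observe(): the state, without advancing time (a new reading comes with each control period).
- capture(name): name is "side" or "top" or "wrist"; returns the picture (420x560x3 uint8, red, green, blue); there is no depth.
- camera_info(name): a dict with "K" (3x3 intrinsics, pixels), "rvec" (rotation vector, rad) and "tvec" (3), from world to camera coordinates, as OpenCV has them. Camera axes: x right, y down, z forward; pixel columns grow to the right and rows downward; lengths in m; the calibration is good to about 2 mm. A picture is of the moment at which its call begins: read the wrist's pose just before it. camera_info takes no time and is no camera call; for the wrist camera it gives the pose at the moment of the call.
- arm.job_done(): hands the job in; it is judged then, once.
Trained networks look in the newest picture that a camera, given by its name, has taken for a name from the list of things; names that differ only in an ending like _2 or _b are one class to them, and where a whole thing is asked for, a point or a joint stands for the part that bears it (a point fixed in the world has none). Each returns a list of dicts, best first, with "score" (0 to 1); they miss things now and then, are a little off and sometimes report something else, mostly with a low value. They report only what shows in the picture. A call takes as long as a camera call.
- regions_of(label, camera): "mask" (420x560 bool, what is visible of it) and "pixel" ([column, row] in pixels, amid what is visible of it).
- tip_of(label, camera): "pixel" ([column, row] in pixels: a listed point, or the origin of a listed thing).
The state is a dict: "time_s": time; "joint_positions": joint angles; "joint_vel": joint speeds; "joint_efforts": joint torques, N m; "tcp_pos": TCP position; "tcp_rot": TCP orientation; "contact_force": force on the tool from outside, world axes, zero at the start; "wrist_torque": the same for the moment, N m; "width": opening from 0.0 (shut) to 1.0 (fully open); "gripper_force": force on a finger pad.
Only numpy, scipy, OpenCV 4.12 (cv2) and the standard library are available. Lean on these libraries where they do the work, as an engineer would, in place of code of your own. Each camera call takes 0.05 s, during which the arm holds its last target. There are 200 camera calls.

## Working session

There is one attempt and no reset: what is moved stays moved. The work goes in short steps, Python scripts to look and compute and a tool call to move; the robot and the scene stay as the last step left them, time stands still between calls to the robot, and variables do not carry over. Pictures are saved under pics/ and viewed, at most 10 in all, crops included, and the job is handed in when it is done.

Besides the shell and the picture viewer there is one more tool, called after "Emit:" by a JSON object that holds its "fn" and its "kwargs". apply_moves: Moves the arm, as the interface text tells. Its arguments: {"type":"object","properties":{"fingers":{"type":"array","items":{"type":"number"}},"xyz":{"type":"array","items":{"type":"array","items":{"type":"number"}}},"twist":{"type":"array","items":{"type":"number"}},"grip_force":{"type":"number"}},"required":["fingers","xyz","twist"]}

```bash
mkdir -p pics; ls
cat > h.py <<'E'
import numpy as np, cv2
from station import monitor, capture, camera_info, arm, regions_of, tip_of
def cam(n):
    c=camera_info(n); R=cv2.Rodrigues(np.array(c["rvec"],float))[0]; return np.array(c["K"],float),R,np.array(c["tvec"],float).ravel()
def ray(n,px,z,C=None):
    K,R,t=C or cam(n); d=R.T@np.linalg.solve(K,[px[0],px[1],1]); o=-R.T@t; return o+d*(z-o[2])/d[2]
def proj(n,P,C=None):
    K,R,t=C or cam(n); p=K@(R@np.array(P,float)+t); return p[:2]/p[2]
def save(im,name): cv2.imwrite("pics/"+name,im[:,:,::-1])
E
python3 - <<'E'
from h import *
a=capture("top");b=capture("side")
save(np.hstack([a]),"top0.png");save(b,"side0.png")
for l,z in [("dowel_1",.018),("short_hole_1",.006),("long_hole_1",.006),("handle_grip",.142),("handle_pivot",.052),("plate_short",0),("plate_long",0),("fixture",0),("breaker",0),("multimeter",0),("tape",0)]:
    for cn in ("top","side"):
        for r in tip_of(l,cn)[:4]: print(l,cn,round(r["score"],2),np.round(r["pixel"],1),np.round(ray(cn,r["pixel"],z),4))
for n in("top","side"):
    K,R,t=cam(n);print(n,-R.T@t,R[2])
s=monitor.observe();print(s)
E
```

```text
pics
dowel_1 top 0.95 [240.7 253.9] [0.4601 0.1044 0.018 ]
dowel_1 side 0.67 [317.6 259. ] [0.4438 0.1017 0.018 ]
dowel_1 side 0.35 [269.5 259. ] [0.5557 0.1265 0.018 ]
short_hole_1 top 0.69 [389.2 247.2] [ 0.4996 -0.2952  0.006 ]
short_hole_1 top 0.61 [397.8 283.2] [ 0.4041 -0.3182  0.006 ]
short_hole_1 side 0.95 [352.8 202.3] [ 0.386  -0.3075  0.006 ]
short_hole_1 side 0.67 [318.  204.3] [ 0.4925 -0.2668  0.006 ]
long_hole_1 top 0.89 [332.7 232.4] [ 0.5326 -0.1409  0.006 ]
long_hole_1 top 0.67 [340.9 287.5] [ 0.3853 -0.1668  0.006 ]
long_hole_1 side 0.86 [347.9 218.9] [ 0.3918 -0.1743  0.006 ]
long_hole_1 side 0.77 [297.2 221.7] [ 0.5334 -0.1229  0.006 ]
long_hole_1 side 0.51 [194.7 253.3] [0.75   0.1184 0.006 ]
handle_grip top 0.62 [179.7 237.1] [0.48   0.2391 0.142 ]
handle_grip side 0.59 [290.1 235.4] [0.4852 0.2372 0.142 ]
handle_pivot top 0.78 [189.1 242.6] [0.4792 0.2368 0.052 ]
handle_pivot side 0.66 [292.2 269.3] [0.4836 0.2176 0.052 ]
plate_short top 0.69 [395.6 267.4] [ 0.4464 -0.314   0.    ]
plate_short side 0.87 [329.8 202. ] [ 0.4595 -0.309   0.    ]
plate_long top 0.
[... 1169 characters left out ...]
-0.19454649,  1.56532072,  0.15731381,
        0.90252336, -0.21512248]), 'joint_vel': array([ 9.34912769e-04, -1.14105278e-03, -6.24859600e-07,  1.25307325e-03,
       -1.80754215e-03, -7.53286339e-04, -1.35626230e-04]), 'joint_efforts': array([ 2.77309700e-04, -5.27498960e+01, -1.26738176e+00, -1.53744686e+01,
       -5.19372127e-02, -5.78408562e-04,  5.58881129e-05]), 'tcp_pos': array([ 0.21653969, -0.58629616,  0.25274231]), 'tcp_rot': array([ 2.52140687e-05,  9.84395788e-01,  1.75968555e-01, -1.61855554e-05]), 'contact_force': array([-0.19475813, -0.26975536,  0.72716675]), 'wrist_torque': array([ 0.02159659, -0.05697294, -0.07129884]), 'gripper_force': 0.0, 'width': 1.0003018784562514}
```

View pics/top0.png

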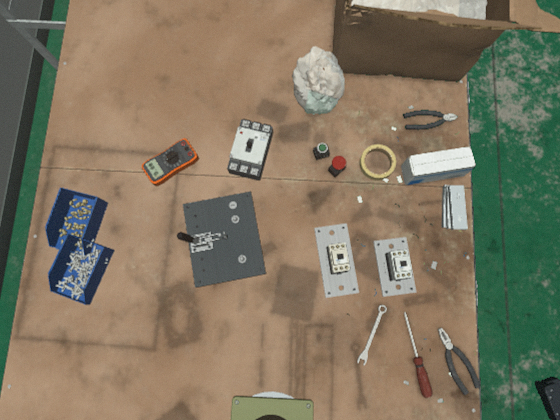

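View pics/side0.png

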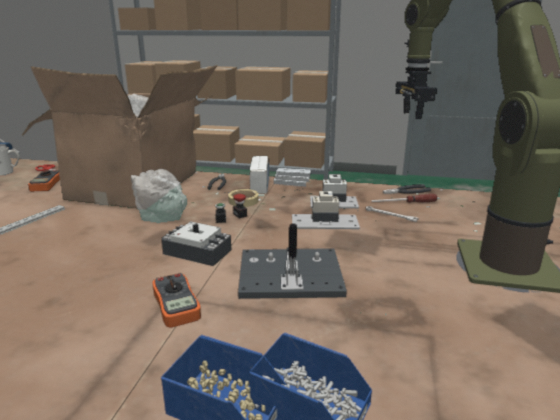

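The top picture shows the fixture at about (225,238), with circles at (242,258), (236,219) and (233,205). The long plate is at (336,260), the short plate at (396,265), and the handle is upright at (185,237). I'll zoom in to tell dowel 2 from the plug.

Run:
```python
from h import *
a=cv2.imread("pics/top0.png")[185:295,175:275];b=cv2.imread("pics/side0.png")[215:300,230:350]
z=lambda i,w,h:cv2.resize(i,(w,h),interpolation=cv2.INTER_CUBIC)
cv2.imwrite("pics/z0.png",np.hstack([z(a,390,429),z(b,410,429)]))
```

```text
(no output)
```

View pics/z0.png

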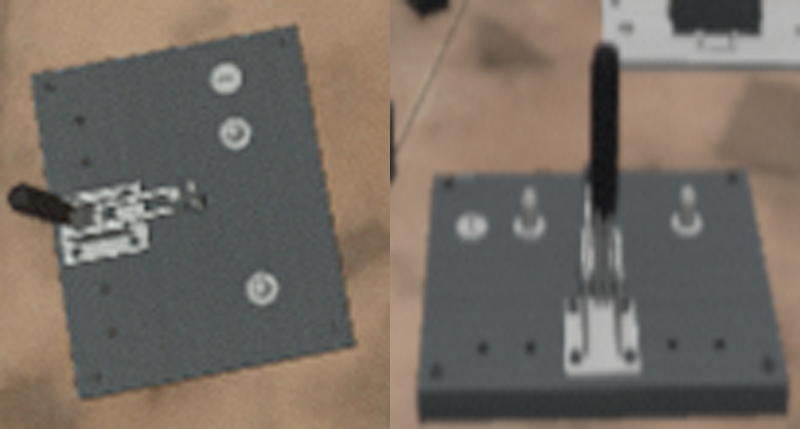

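The crop shows standing dowels at the bottom (261,288) and in the nearer bush (235,132). The far bush (226,78) holds the flush plug, so the spacing is 110 mm and the short plate is the one to use. Next I fit the fixture and plate poses.

```bash
cat > fit.py <<'E'
from h import *
def rect(n,label,z,crop=None):
    r=regions_of(label,n)[0]; m=r["mask"].astype(np.uint8)
    c=max(cv2.findContours(m,0,1)[0],key=cv2.contourArea)[:,0]
    C=cam(n); P=np.array([ray(n,p,z,C)[:2] for p in c])
    (cx,cy),(w,h),a=cv2.minAreaRect((P*1000).astype(np.float32)); return r["score"],np.round([cx,cy,w,h,a],1)
E
python3 - <<'E'
from fit import *
C=cam("top")
cr=np.array([[33,73],[297,25],[355,347],[80,398]])/3.9+[175,185]-.4
print("fix corners",[np.round(ray("top",p,.018)[:2],4) for p in cr])
for p in ([235,132],[261,288],[226,78]): print("dowel",np.round(ray("top",np.array(p)/3.9+[175,185]-.4,.03),4))
capture("top")
print(rect("top","fixture",.018)); print(rect("top","plate_short",.006)); print(rect("top","plate_long",.006))
ci=camera_info("wrist"); K,R,t=cam("wrist"); s=monitor.observe()
print("wristcam",np.round(-R.T@t-s["tcp_pos"],3),np.round(R[2],3),K[0,0])
E
```

```text
fix corners [array([0.5906, 0.2719]), array([0.6347, 0.0892]), array([0.4113, 0.0348]), array([0.3681, 0.2179])]
dowel [0.5534 0.1256 0.03  ]
dowel [0.447  0.1001 0.03  ]
dowel [0.5912 0.1347 0.03  ]
(0.78, array([495.9, 166.4, 232. , 216.1,  14.8]))
(0.88, array([ 448.1, -309.4,  149.4,   91.2,    9.9]))
(0.94, array([ 458.2, -152. ,  190.7,   93. ,   12. ]))
wristcam [0.078 0.028 0.132] [-0.296 -0.109 -0.949] 312.45789140239236
```

Emit:
{"fn": "apply_moves", "kwargs": {"fingers": [0, 0, 0, 0, 0], "xyz": [[0, 0, 0], [0.0323, -0.0237, 0], [0.0323, -0.0237, 0], [0.0323, -0.0237, 0], [0.0323, -0.0237, 0]], "twist": [6.7, 0, 0, 0, 0]}}

```text
time_s: 1.82
tcp_pos: [0.3208, -0.4625, 0.2528]
tcp_rot: [0.0, 0.993, 0.118, 0.0]
contact_force: [0.2, -0.4, 0.7]
width: 0.65
gripper_force: 0.0
```

Emit:
{"fn": "apply_moves", "kwargs": {"fingers": [0, 0, 0, 0, 0], "xyz": [[0.0323, -0.0237, 0], [0.0323, -0.0237, 0], [0.0323, -0.0237, 0], [0.0323, -0.0237, 0], [0.0323, -0.0237, 0]], "twist": [0, 0, 0, 0, 0]}}

```text
time_s: 2.23
tcp_pos: [0.4502, -0.3091, 0.2529]
tcp_rot: [0.0, 0.993, 0.118, 0.0]
contact_force: [-0.0, -0.9, 0.0]
width: 0.267
gripper_force: 0.0
```

Emit:
{"fn": "apply_moves", "kwargs": {"fingers": [0, 0, 0, 0, 0], "xyz": [[0.0132, -0.0384, 0], [0.0132, -0.0384, 0], [0.0132, -0.0384, 0], [0.0132, -0.0384, 0], [0.0132, -0.0384, 0]], "twist": [0, 0, 0, 0, 0]}}

```text
time_s: 2.65
tcp_pos: [0.4682, -0.1067, 0.2529]
tcp_rot: [0.0, 0.993, 0.118, 0.0]
contact_force: [1.2, -0.2, 1.4]
width: 0.007
gripper_force: 0.0
```

Emit:
{"fn": "apply_moves", "kwargs": {"fingers": [0, 0, 0, 0, 0], "xyz": [[0.0132, -0.0384, 0], [0.0132, -0.0384, 0], [0.0132, -0.0384, 0], [0.0132, -0.0384, 0], [0, 0, 0]], "twist": [0, 0, 0, 0, 0]}}

```text
time_s: 3.07
tcp_pos: [0.4843, 0.0639, 0.2531]
tcp_rot: [-0.003, 0.992, 0.125, 0.002]
contact_force: [0.9, 0.7, 0.3]
width: 0.004
gripper_force: 0.0
```

Run:
```python
from fit import *
s=monitor.observe();print(s["tcp_pos"],s["tcp_rot"])
im=capture("wrist");C=cam("wrist");save(im,"w1.png")
for l,z in [("dowel_1",.018),("handle_pivot",.052),("handle_grip",.142)]:
    for r in tip_of(l,"wrist")[:3]: print(l,round(r["score"],2),np.round(r["pixel"],1),np.round(ray("wrist",r["pixel"],z,C),4))
s=monitor.observe();print(s["tcp_pos"],s["tcp_rot"])
```

```text
[0.48434918 0.06394248 0.25310125] [-0.00318293  0.99208836  0.12548926  0.0017333 ]
dowel_1 0.69 [244.  200.2] [0.4472 0.0964 0.018 ]
dowel_1 0.66 [244.  107.9] [0.5523 0.1188 0.018 ]
handle_pivot 0.73 [135.9 146.2] [0.4881 0.2174 0.052 ]
handle_grip 0.76 [ 74.  164.2] [0.4827 0.2254 0.142 ]
[0.4833644  0.05186419 0.25268626] [ 5.20817107e-04  9.93073852e-01  1.17490510e-01 -1.83465343e-04]
```

View pics/w1.png

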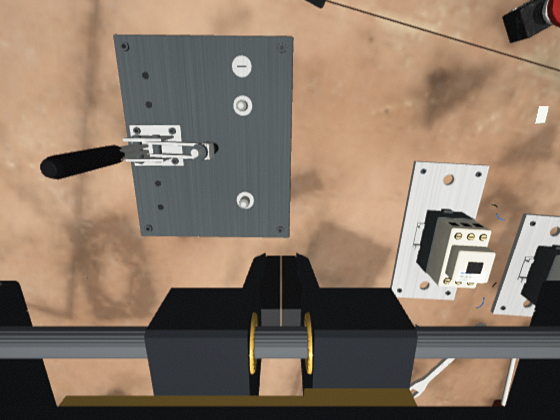

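The wrist picture shows the fixture square to the tool. The dowels are at (245,200) and (242,105), the plug at (242,66), and the handle tip at (48,168). The arm was still settling in that one, so I'll measure again at rest.

Run:
```python
from fit import *
im=capture("wrist");C=cam("wrist");save(im,"w2.png")
for l,z in [("dowel_1",.018),("handle_pivot",.052),("handle_grip",.142)]:
    for r in tip_of(l,"wrist")[:3]: print(l,round(r["score"],2),np.round(r["pixel"],1),np.round(ray("wrist",r["pixel"],z,C),4))
print(rect("wrist","fixture",.018),rect("wrist","plate_short",.006))
# bright blobs (dowel noses / bush rings)
g=cv2.cvtColor(im,cv2.COLOR_RGB2GRAY)
for c in cv2.HoughCircles(cv2.resize(g,None,fx=3,fy=3,interpolation=2),3,1,60,param1=120,param2=22,minRadius=20,maxRadius=40)[0]:
    p=c[:2]/3-.33
    if 225<p[0]<260 and p[1]<230: print("ring",p,c[2]/3,np.round(ray("wrist",p,.018,C),4))
s=monitor.observe();print(s["tcp_pos"],s["tcp_rot"])
```

```text
dowel_1 0.68 [231.2 195.8] [0.4487 0.1044 0.018 ]
dowel_1 0.54 [227.5 101.7] [0.5543 0.1282 0.018 ]
handle_pivot 0.66 [125.9 142.1] [0.4913 0.2189 0.052 ]
handle_grip 0.83 [ 54.5 161.6] [0.483  0.2314 0.142 ]
(0.93, array([488.9, 210.9, 230.2, 308.5,  13.9])) (0.74, array([ 451.1, -302.8,  153.8,   94.2,   10.5]))
ring [234.50333 196.83667] 8.400001 [0.4484 0.1002 0.018 ]
ring [225.50333   61.836666] 11.266666 [0.5934 0.1375 0.018 ]
ring [229.17    101.83666] 9.400001 [0.5546 0.1264 0.018 ]
[0.4835138  0.05193578 0.25272898] [ 1.75040521e-04  9.93118440e-01  1.17114191e-01 -1.10144584e-05]
```

Emit:
{"fn": "apply_moves", "kwargs": {"fingers": [0, 0, 0, 0], "xyz": [[0.0136, -0.039, 0], [0.0136, -0.039, 0], [0.0136, -0.039, 0], [0, 0, 0]], "twist": [0, 0, 0, 0]}}

```text
time_s: 3.9
tcp_pos: [0.4958, 0.187, 0.253]
tcp_rot: [-0.004, 0.992, 0.124, 0.002]
contact_force: [0.2, 1.0, 0.3]
width: 0.005
gripper_force: 0.0
```

Emit:
{"fn": "apply_moves", "kwargs": {"fingers": [0, 0, 0, 0, 0], "xyz": [[0, 0, 0.0373], [0, 0, 0.0373], [0, 0, 0.0373], [0, 0, 0], [0, 0, 0]], "twist": [0, 0, 0, 0, 0]}}

```text
time_s: 4.32
tcp_pos: [0.4947, 0.1754, 0.1398]
tcp_rot: [0.001, 0.993, 0.118, -0.002]
contact_force: [0.3, -0.1, 0.6]
width: 0.006
gripper_force: 0.0
```

```bash
cat >> h.py <<'E'
O=np.array([.511,.115]);PSI=np.radians(13.7)
EX=np.array([np.cos(PSI),np.sin(PSI)]);EY=np.array([-EX[1],EX[0]])
def fx(p): d=np.array(p[:2])-O; return np.round(np.r_[d@EX,d@EY]*1000,1)
E
python3 - <<'E'
from h import *
s=monitor.observe();print(s["tcp_pos"],fx(s["tcp_pos"]),s["contact_force"])
save(capture("side"),"s1.png"); im=capture("wrist"); save(im,"w3.png")
cv2.imwrite("pics/c1.png",np.hstack([cv2.resize(cv2.imread("pics/s1.png")[130:310,200:400],(400,360)),cv2.resize(cv2.imread("pics/w3.png")[100:420,:],(400,360))]))
E
```

```text
[0.49467456 0.17541242 0.13978757] [-1.6 62.6] [ 0.28202689 -0.06628215  0.55928396]
```

View pics/c1.png

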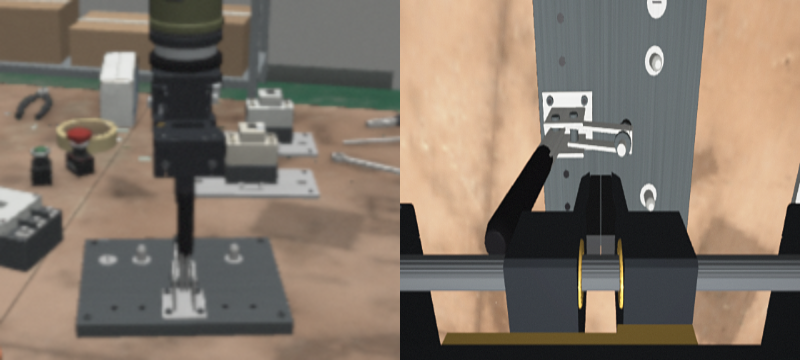

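The fingers stand in front of the upright handle and in line with it (side crop, about (185,220)), so I can push.

Emit:
{"fn": "apply_moves", "kwargs": {"fingers": [0, 0, 0, 0, 0], "xyz": [[0, -0.012, 0], [0, -0.012, 0], [0, -0.01, 0.003], [0, -0.01, 0.003], [0, -0.01, 0.003]], "twist": [0, 0, 0, 0, 0]}}

```text
time_s: 4.83
tcp_pos: [0.4842, 0.2286, 0.1334]
tcp_rot: [0.001, 0.993, 0.118, 0.002]
contact_force: [1.2, -5.8, 9.4]
width: 0.006
gripper_force: 4.5
```

Emit:
{"fn": "apply_moves", "kwargs": {"fingers": [0, 0, 0, 0, 0], "xyz": [[0, -0.006, 0.009], [0, -0.006, 0.009], [0, -0.006, 0.009], [0, 0, 0], [0, 0, 0]], "twist": [0, 0, 0, 0, 0]}}

```text
time_s: 5.25
tcp_pos: [0.4788, 0.2485, 0.1053]
tcp_rot: [-0.001, 0.993, 0.119, 0.001]
contact_force: [0.0, -0.2, -0.7]
width: 0.006
gripper_force: 0.0
```

Run:
```python
from h import *
s=monitor.observe();print(s["tcp_pos"],fx(s["tcp_pos"]),s["contact_force"])
capture("side");capture("top")
for cn in ("side","top"):
  K,R,t=cam(cn)
  for r in tip_of("handle_grip",cn)[:2]:
    # intersect with fixture plane x=0
    o=-R.T@t; d=R.T@np.linalg.solve(K,[*r["pixel"],1]); k=((O-o[:2])@EX)/(d[:2]@EX); 
    P=o+k*d; y=(P[:2]-O)@EY; print(cn,r["score"],r["pixel"],y,P[2],"angle",np.arctan2(y-.108,P[2]-.052),np.hypot(y-.108,P[2]-.052))
for th in (0.8,.9,1.0):
  print(th,[np.round(proj(cn,[*(O+EY*(.108+.09*np.sin(th))),.052+.09*np.cos(th)]),1) for cn in("side","top")])
```

```text
[0.4788038  0.24853603 0.10533605] [  0.3 137.4] [ 0.04919807 -0.15523996 -0.7022822 ]
side 0.58 [292.0, 264.0] 0.13666342603463993 0.08263263875764093 angle 0.7522005260044602 0.041951764555253214
0.8 [array([293.1, 258.9]), array([164.3, 241.9])]
0.9 [array([293.2, 263.5]), array([162.7, 242.7])]
1.0 [array([293.3, 268.2]), array([161.5, 243.5])]
```

Emit:
{"fn": "apply_moves", "kwargs": {"fingers": [0, 0, 0], "xyz": [[0, -0.004, 0.002], [0, -0.004, 0.002], [0, 0, 0]], "twist": [0, 0, 0]}}

```text
time_s: 5.7
tcp_pos: [0.4777, 0.2505, 0.1011]
tcp_rot: [0.003, 0.993, 0.117, -0.0]
contact_force: [1.2, -7.7, 6.0]
width: 0.006
gripper_force: 4.8
```

Run:
```python
from h import *
s=monitor.observe();print(s["tcp_pos"],fx(s["tcp_pos"]),s["contact_force"])
save(capture("side"),"s2.png");save(capture("top"),"t2.png")
cv2.imwrite("pics/c2.png",np.hstack([cv2.resize(cv2.imread("pics/s2.png")[200:310,230:350],(400,400)),cv2.resize(cv2.imread("pics/t2.png")[185:295,140:250],(400,400))]))
```

```text
[0.47769058 0.25053149 0.10106337] [ -0.3 139.6] [ 1.21536159 -7.69549621  5.98749223]
```

View pics/c2.png

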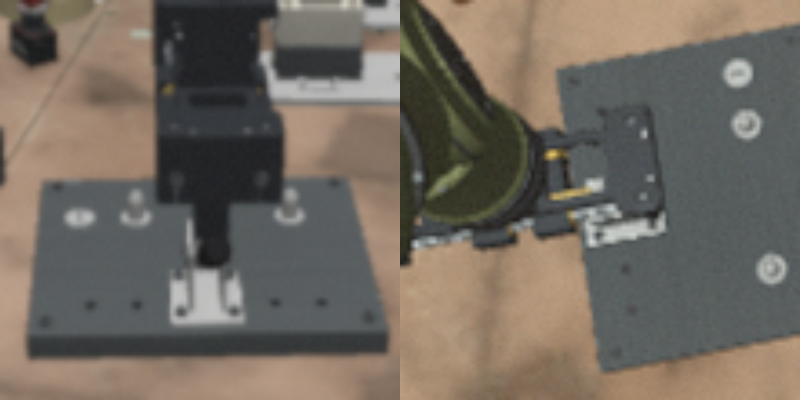

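The side crop shows the handle pointing at the camera, leaned right down at about (213,250), and the force has built up against the stop. The clamp is open, so I retract and go to the short plate.

Emit:
{"fn": "apply_moves", "kwargs": {"fingers": [0, 0, 0, 0, 0], "xyz": [[0, 0.012, 0], [0, 0, -0.037], [0, 0, -0.037], [0, 0, -0.037], [0, 0, -0.037]], "twist": [0, 0, 0, 0, 0]}}

```text
time_s: 6.22
tcp_pos: [0.4792, 0.2422, 0.2501]
tcp_rot: [-0.0, 0.993, 0.118, -0.001]
contact_force: [0.2, 0.2, -0.5]
width: 0.005
gripper_force: 0.0
```

Emit:
{"fn": "apply_moves", "kwargs": {"fingers": [0.5, 0.5, 0.5, 1, 1], "xyz": [[-0.0114, 0.038, 0], [-0.0114, 0.038, 0], [-0.0114, 0.038, 0], [-0.0114, 0.038, 0], [-0.0114, 0.038, 0]], "twist": [0, 0, 0, 0, 0]}}

```text
time_s: 6.63
tcp_pos: [0.4683, 0.0428, 0.2488]
tcp_rot: [-0.0, 0.993, 0.118, 0.0]
contact_force: [0.7, -0.3, -0.2]
width: 0.362
gripper_force: 0.0
```

Emit:
{"fn": "apply_moves", "kwargs": {"fingers": [1, 1, 1, 1, 1], "xyz": [[-0.0114, 0.038, 0], [-0.0114, 0.038, 0], [-0.0114, 0.038, 0], [-0.0114, 0.038, 0], [-0.0114, 0.038, 0]], "twist": [0, 0, 0, 0, 0]}}

```text
time_s: 7.05
tcp_pos: [0.4574, -0.1554, 0.2487]
tcp_rot: [-0.0, 0.993, 0.118, 0.0]
contact_force: [0.6, -0.3, -0.5]
width: 0.738
gripper_force: 0.0
```

Emit:
{"fn": "apply_moves", "kwargs": {"fingers": [1, 1, 1, 1, 1], "xyz": [[-0.0114, 0.038, 0], [-0.0114, 0.038, 0], [-0.0114, 0.038, 0], [0, 0, 0], [0, 0, 0]], "twist": [0, 0, 0, 3.5, 0]}}

```text
time_s: 7.47
tcp_pos: [0.4503, -0.2757, 0.2485]
tcp_rot: [0.0, 0.996, 0.084, -0.0]
contact_force: [0.3, 0.4, -0.6]
width: 1.0
gripper_force: 0.0
```

Run:
```python
from fit import *
s=monitor.observe();print(s["tcp_pos"],s["tcp_rot"],s["contact_force"],s["width"])
im=capture("wrist");C=cam("wrist");save(im,"w4.png");capture("top")
for l,z in [("short_hole_1",.006),("plate_short",0)]:
  for cn,CC in(("wrist",C),("top",cam("top"))):
    for r in tip_of(l,cn)[:3]: print(l,cn,round(r["score"],2),np.round(r["pixel"],1),np.round(ray(cn,r["pixel"],z,CC),4))
print(rect("wrist","plate_short",.006),rect("top","plate_short",.006))
K,R,t=cam("top")
for r in tip_of("handle_grip","top")[:1]:
    o=-R.T@t; d=R.T@np.linalg.solve(K,[*r["pixel"],1]); k=((O-o[:2])@EX)/(d[:2]@EX); P=o+k*d; print("grip",r["pixel"],(P[:2]-O)@EY-.108,P[2]-.052)
```

```text
[ 0.4503433  -0.27567162  0.24845748] [ 4.15133747e-04  9.96479042e-01  8.38410415e-02 -1.61283917e-04] [ 0.28560659  0.40875576 -0.59461434] 1.0003150996509544
short_hole_1 wrist 0.89 [304.8 223.8] [ 0.3966 -0.3141  0.006 ]
short_hole_1 wrist 0.59 [302.2 136.4] [ 0.5033 -0.2895  0.006 ]
short_hole_1 top 0.84 [399.7 283.9] [ 0.4025 -0.3232  0.006 ]
short_hole_1 top 0.73 [390.  244.6] [ 0.5068 -0.2974  0.006 ]
plate_short wrist 0.96 [307.3 184.2] [ 0.4468 -0.3076  0.    ]
plate_short top 0.69 [390.5 269.6] [ 0.4398 -0.3002  0.    ]
(0.64, array([ 453.3, -302.5,  149.8,   91.3,   10.5])) (0.86, array([ 408.7, -316. ,   67.8,   90.5,   10.9]))
grip [159.6, 246.6] 0.09153555758737182 0.011118037571659571
```

View pics/w4.png

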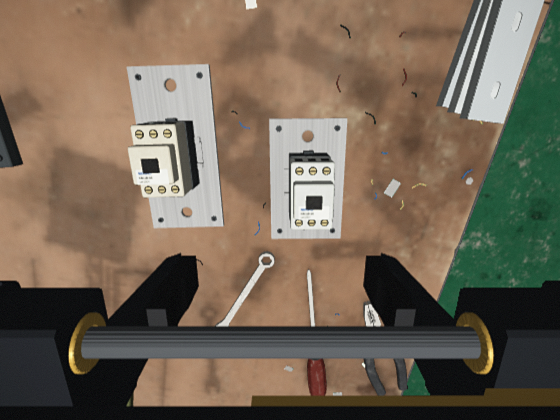

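The wrist picture shows the short plate at (308,180) with its far hole at (308,136), nearly square to the gripper. I move over it and measure again.

Emit:
{"fn": "apply_moves", "kwargs": {"fingers": [1, 1, 1], "xyz": [[0, 0, 0], [-0.003, 0.027, 0], [0, 0, 0]], "twist": [-0.8, 0, 0]}}

```text
time_s: 8.17
tcp_pos: [0.4537, -0.3039, 0.2491]
tcp_rot: [0.002, 0.996, 0.093, 0.0]
contact_force: [-0.4, -2.1, 0.4]
width: 1.002
gripper_force: 0.0
```

Emit:
{"fn": "apply_moves", "kwargs": {"fingers": [1, 1], "xyz": [[0, 0, 0], [0, 0, 0]], "twist": [0, 0]}}

```text
time_s: 8.33
tcp_pos: [0.4536, -0.299, 0.2487]
tcp_rot: [-0.0, 0.995, 0.095, -0.0]
contact_force: [-0.5, 0.7, -0.2]
width: 1.001
gripper_force: 0.0
```

```bash
cat >> fit.py <<'E'
def tooldelta(P,s=None):
    """world xy(z) target minus tcp, in tool axes"""
    from scipy.spatial.transform import Rotation as Ro
    s=s or monitor.observe(); q=np.array(s["tcp_rot"]); R=Ro.from_quat(q[[1,2,3,0]]).as_matrix()
    return np.round(R.T@(np.array(P)-s["tcp_pos"])*1000,1), np.degrees(np.arctan2(R[1,0],R[0,0]))
E
python3 - <<'E'
from fit import *
im=capture("wrist");C=cam("wrist");save(im,"w5.png");s=monitor.observe()
print(s["tcp_pos"],rect("wrist","plate_short",.006))
for l,z in [("short_hole_1",.006),("plate_short",0)]:
    for r in tip_of(l,"wrist")[:3]: print(l,round(r["score"],2),np.round(r["pixel"],1),np.round(ray("wrist",r["pixel"],z,C),4))
g=cv2.cvtColor(im,cv2.COLOR_RGB2GRAY)
h=cv2.HoughCircles(cv2.resize(g,None,fx=3,fy=3,interpolation=2),3,1,60,param1=120,param2=18,minRadius=13,maxRadius=24)
for c in h[0]:
    p=c[:2]/3-.33
    if 200<p[0]<350 and p[1]<250: print("hole",p,c[2]/3,np.round(ray("wrist",p,.006,C),4))
print(tooldelta([.4525,-.303,.056]))
E
```

```text
[ 0.45368727 -0.29867306  0.24872315] (0.7, array([ 451. , -307.6,  150.3,   89.9,   10.1]))
short_hole_1 0.89 [285.2 223.9] [ 0.395 -0.316  0.006]
short_hole_1 0.76 [287.  135.6] [ 0.5038 -0.2966  0.006 ]
plate_short 0.92 [287.8 182.8] [ 0.4471 -0.3091  0.    ]
hole [288.50336 135.17   ] 6.066667 [ 0.5046 -0.2982  0.006 ]
hole [303.17 170.17] 4.5666666 [ 0.4674 -0.3238  0.006 ]
(array([ -2.1,   4.1, 192.8]), np.float64(10.942228518693307))
```

Emit:
{"fn": "apply_moves", "kwargs": {"fingers": [1, 1, 1, 1, 1], "xyz": [[-0.0046, 0.0084, 0], [0, 0, 0.035], [0, 0, 0.035], [0, 0, 0.035], [0, 0, 0.03]], "twist": [0.7, 0, 0, 0, 0]}}

```text
time_s: 8.95
tcp_pos: [0.4503, -0.3092, 0.1122]
tcp_rot: [0.0, 0.996, 0.088, -0.0]
contact_force: [0.1, 0.3, -0.1]
width: 1.0
gripper_force: 0.0
```

Emit:
{"fn": "apply_moves", "kwargs": {"fingers": [1, 1, 1, 1, 1], "xyz": [[0, 0, 0.025], [0, 0, 0.02], [0, 0, 0.012], [0, 0, 0], [0, 0, 0]], "twist": [0, 0, 0, 0, 0]}}

```text
time_s: 9.37
tcp_pos: [0.4508, -0.309, 0.0569]
tcp_rot: [0.0, 0.996, 0.088, -0.0]
contact_force: [0.6, 0.0, 0.4]
width: 1.003
gripper_force: 0.0
```

Run:
```python
from fit import *
print(tooldelta([.4508,-.3078,.056]),monitor.observe()["contact_force"])
```

```text
(array([ 0.2, -1.2,  0.9]), np.float64(10.153579823822142)) [0.61647073 0.03521875 0.37232402]
```

Emit:
{"fn": "apply_moves", "kwargs": {"fingers": [0, 0, 0, 0, 0], "xyz": [[0, 0, 0], [0, 0, 0], [0, 0, 0], [0, 0, 0], [0, 0, 0]], "twist": [0, 0, 0, 0, 0], "grip_force": 35}}

```text
time_s: 9.78
tcp_pos: [0.4511, -0.3089, 0.0575]
tcp_rot: [0.0, 0.996, 0.089, 0.0]
contact_force: [-1.0, -0.2, 0.1]
width: 0.645
gripper_force: 0.0
```

Emit:
{"fn": "apply_moves", "kwargs": {"fingers": [0, 0, 0, 0, 0], "xyz": [[0, 0, 0], [0, 0, -0.004], [0, 0, -0.01], [0, 0, -0.02], [0, 0, -0.03]], "twist": [0, 0, 0, 0, 0]}}

```text
time_s: 10.2
tcp_pos: [0.4489, -0.3075, 0.1198]
tcp_rot: [-0.002, 0.996, 0.089, -0.002]
contact_force: [0.7, 0.1, -4.0]
width: 0.505
gripper_force: 35.0
```

Emit:
{"fn": "apply_moves", "kwargs": {"fingers": [0, 0, 0, 0, 0], "xyz": [[0, 0, -0.03], [0, 0, -0.03], [0, 0, -0.02], [0, 0, 0], [0, 0, 0]], "twist": [0, 0, 0, 0, 0]}}

```text
time_s: 10.62
tcp_pos: [0.4507, -0.3088, 0.2014]
tcp_rot: [0.0, 0.996, 0.089, 0.001]
contact_force: [0.3, 0.5, -6.0]
width: 0.506
gripper_force: 35.0
```

Run:
```python
from fit import *
from scipy.spatial.transform import Rotation as Ro
im=capture("wrist");C=cam("wrist");save(im,"w6.png");s=monitor.observe()
print(s["tcp_pos"],s["width"],s["contact_force"])
zt=s["tcp_pos"][2]-.057  # underside lift
print(rect("wrist","plate_short",zt+.006))
q=s["tcp_rot"];R=Ro.from_quat(np.array(q)[[1,2,3,0]]).as_matrix()
for l,z in [("short_hole_1",zt+.006),("plate_short",zt)]:
    for r in tip_of(l,"wrist")[:3]:
        P=ray("wrist",r["pixel"],z,C); print(l,round(r["score"],2),np.round(r["pixel"],1),np.round(P,4),"tool",np.round(R.T@(P-s["tcp_pos"])*1000,1))
```

```text
[ 0.44988044 -0.30821768  0.20013831] 0.5082922959487284 [-0.22640061  0.83619308 -4.79135169]
(0.9, array([ 455.4, -307. ,  138. ,   88.1,   10.3]))
short_hole_1 0.71 [279.7 156.5] [ 0.5035 -0.2983  0.1491] tool [54.6 -0.3 50.9]
plate_short 0.67 [279.8 241.6] [ 0.4476 -0.3083  0.1431] tool [-2.2 -0.3 57. ]
```

View pics/w6.png

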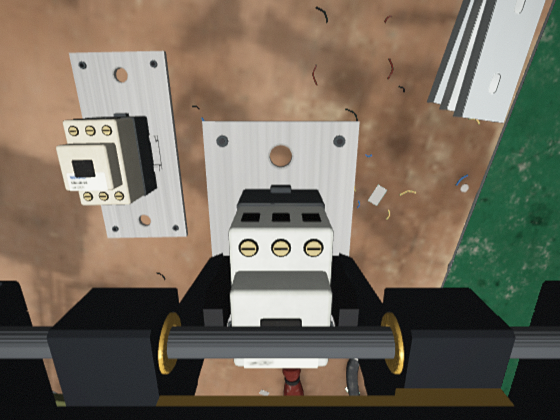

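The plate is held level; its far hole shows at (280,156), about 55 mm ahead of the TCP. I carry it to a spot beside the dowels and look.

Emit:
{"fn": "apply_moves", "kwargs": {"fingers": [0, 0, 0, 0, 0], "xyz": [[0, 0, 0], [0.011, -0.032, 0], [0.011, -0.032, 0], [0.011, -0.032, 0], [0.011, -0.032, 0]], "twist": [-3.4, 0, 0, 0, 0]}}

```text
time_s: 11.23
tcp_pos: [0.4628, -0.1724, 0.1995]
tcp_rot: [-0.001, 0.993, 0.118, -0.001]
contact_force: [0.7, 0.5, -5.1]
width: 0.506
gripper_force: 35.0
```

Emit:
{"fn": "apply_moves", "kwargs": {"fingers": [0, 0, 0, 0, 0], "xyz": [[0.011, -0.032, 0], [0.011, -0.032, 0], [0.011, -0.032, 0], [0.011, -0.032, 0], [0.011, -0.032, 0]], "twist": [0, 0, 0, 0, 0]}}

```text
time_s: 11.65
tcp_pos: [0.4787, -0.0038, 0.1997]
tcp_rot: [-0.0, 0.993, 0.118, -0.001]
contact_force: [0.3, -0.1, -5.0]
width: 0.506
gripper_force: 35.0
```

Emit:
{"fn": "apply_moves", "kwargs": {"fingers": [0, 0, 0, 0, 0], "xyz": [[0, 0, 0], [0, 0, 0], [0, 0, 0], [0, 0, 0], [0, 0, 0]], "twist": [0, 0, 0, 0, 0]}}

```text
time_s: 12.07
tcp_pos: [0.4791, -0.0071, 0.2005]
tcp_rot: [0.0, 0.993, 0.117, -0.001]
contact_force: [-1.6, -0.4, -5.2]
width: 0.508
gripper_force: 35.0
```

```bash
cat > meas.py <<'E'
from fit import *
from scipy.spatial.transform import Rotation as Ro
import sys
im=capture("wrist");C=cam("wrist");save(im,sys.argv[1]);s=monitor.observe()
print(s["tcp_pos"],fx(s["tcp_pos"]),s["contact_force"],s["width"])
R=Ro.from_quat(np.array(s["tcp_rot"])[[1,2,3,0]]).as_matrix();print("phi",np.degrees(np.arctan2(R[1,0],R[0,0])))
zt=s["tcp_pos"][2]-.057
T=lambda P:np.round(R.T@(P-s["tcp_pos"])*1000,1)
for l,z in [("short_hole_1",zt+.006),("dowel_1",.018),("handle_pivot",.052)]:
    for r in tip_of(l,"wrist")[:3]:
        P=ray("wrist",r["pixel"],z,C); print(l,round(r["score"],2),np.round(r["pixel"],1),np.round(P,4),"tool",T(P))
g=cv2.cvtColor(im,cv2.COLOR_RGB2GRAY)
h=cv2.HoughCircles(cv2.resize(g,None,fx=3,fy=3,interpolation=2),3,1,50,param1=120,param2=18,minRadius=15,maxRadius=45)
for c in ([] if h is None else h[0]):
    p=c[:2]/3-.33
    if p[1]<300: P=ray("wrist",p,.018,C);Q=ray("wrist",p,zt+.006,C);print("circ",p,c[2]/3,np.round(P,4),fx(P),"as hole tool",T(Q))
E
python3 meas.py w7.png
```

```text
[ 0.47917752 -0.00696743  0.2005741 ] [ -59.8 -111. ] [ 0.32861416  0.18898367 -4.31215359] 0.5070252584219547
phi 13.422517472807122
short_hole_1 0.68 [281.9 156.2] [0.5327 0.0047 0.1496] tool [54.8  1.  51. ]
dowel_1 0.66 [160.5  79.3] [0.5563 0.126  0.018 ] tool [ 106.1 -111.5  182.4]
dowel_1 0.15 [279.6 156.7] [0.5122 0.0017 0.018 ] tool [ 34.3  -0.8 182.5]
handle_pivot 0.87 [ 29.9 132.5] [0.4872 0.2196 0.052 ] tool [  60.5 -218.6  148.4]
circ [280.83667 247.50333] 9.333333 [ 0.4152 -0.0228  0.018 ] [-125.7 -111.2] as hole tool [-3.6  0.4 51. ]
circ [247.17 247.17] 8.866667 [0.407  0.0134 0.018 ] [-125.1  -74.1] as hole tool [ -3.4 -21.2  51. ]
circ [280.50336 154.83667] 10.533334 [0.5142 0.0012 0.018 ] [ -23.8 -111.3] as hole tool [55.6  0.2 51. ]
circ [155.83667   30.503334] 14.8 [0.5956 0.1346 0.018 ] [86.8 -1. ] as hole tool [119.6 -64.2  50.9]
circ [155.83667   81.503334] 13.866666 [0.5534 0.13   0.018 ] [44.8  4.5] as hole tool [ 95.1 -67.3  50.9]
circ [312.83667 246.17   ] 10.533334 [ 0.425  -0.0567  0.018 ] [-124.2 -146.5] as hole tool [-2.7 20.9 51. ]
circ [338.83667 140
[... 248 characters left out ...]
] [17.  85.1] as hole tool [  78.7 -114.1   50.9]
circ [411.50336 166.17   ] 6.4666667 [ 0.5339 -0.1304  0.018 ] [ -35.9 -243.9] as hole tool [49.  77.2 51. ]
circ [221.50333 140.50333] 5.7000003 [0.5144 0.0611 0.018 ] [ -9.5 -53.2] as hole tool [ 63.8 -33.6  50.9]
circ [440.50336 225.83667] 9.966666 [ 0.4802 -0.1843  0.018 ] [-100.8 -283.4] as hole tool [ 11.3 100.4  51. ]
circ [ 33.836666 111.503334] 5.1 [0.4995 0.2409 0.018 ] [ 18.7 125. ] as hole tool [  79.6 -137.3   50.9]
circ [416.83667 230.83667] 5.7333336 [ 0.4688 -0.1616  0.018 ] [-106.5 -258.7] as hole tool [ 7.9 86.1 51. ]
circ [233.50333 233.50333] 6.1666665 [0.4195 0.0311 0.018 ] [-108.7  -59.8] as hole tool [  6.1 -29.5  51. ]
```

View pics/w7.png

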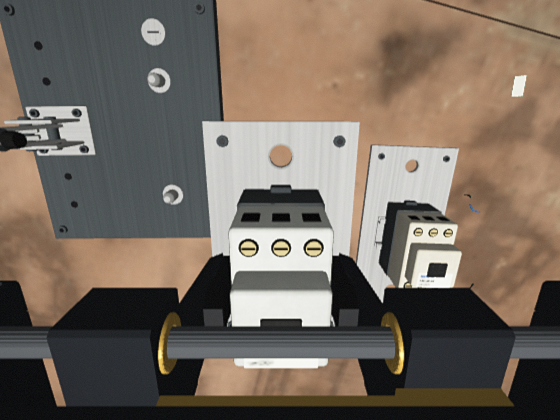

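The wrist picture shows D2 at (158,81), D1 at (172,195) and the plug at (153,31). The held hole is at (281,155). I move over the dowels and hover, then check through the hole.

Emit:
{"fn": "apply_moves", "kwargs": {"fingers": [0, 0, 0, 0, 0], "xyz": [[0.01, -0.0225, 0], [0.01, -0.0225, 0], [0.01, -0.0225, 0], [0.01, -0.0225, 0], [0.01, -0.0225, 0]], "twist": [-0.2, 0, 0, 0, 0]}}

```text
time_s: 12.68
tcp_pos: [0.5014, 0.1165, 0.2008]
tcp_rot: [0.0, 0.993, 0.12, 0.0]
contact_force: [0.4, -0.1, -4.8]
width: 0.511
gripper_force: 35.0
```

Emit:
{"fn": "apply_moves", "kwargs": {"fingers": [0, 0, 0, 0, 0], "xyz": [[0, 0, 0], [0, 0, 0.025], [0, 0, 0.025], [0, 0, 0.02], [0, 0, 0.01]], "twist": [0, 0, 0, 0, 0]}}

```text
time_s: 13.1
tcp_pos: [0.5002, 0.1151, 0.1188]
tcp_rot: [0.0, 0.993, 0.12, -0.002]
contact_force: [-0.0, -1.4, -4.6]
width: 0.506
gripper_force: 35.0
```

Emit:
{"fn": "apply_moves", "kwargs": {"fingers": [0, 0, 0, 0, 0], "xyz": [[0, 0, 0], [0, 0, 0], [0, 0, 0], [0, 0, 0], [0, 0, 0]], "twist": [0, 0, 0, 0, 0]}}

```text
time_s: 13.52
tcp_pos: [0.5021, 0.1158, 0.1219]
tcp_rot: [-0.0, 0.993, 0.12, 0.001]
contact_force: [-0.0, -0.3, -5.2]
width: 0.507
gripper_force: 35.0
```

```bash
python3 meas.py w8.png | head -8
python3 - <<'E'
from h import *
save(capture("side"),"s8.png");save(capture("top"),"t8.png")
z=lambda i:cv2.resize(i,(390,400),interpolation=2)
cv2.imwrite("pics/c8.png",np.hstack([z(cv2.imread("pics/w8.png")[110:210,230:328]),z(cv2.imread("pics/s8.png")[190:290,240:338])]))
E
```

```text
[0.50190457 0.11578371 0.12170713] [-8.7  2.9] [ 0.47573657 -0.37056735 -4.18231728] 0.5074231207918812
phi 13.768368922110966
short_hole_1 0.77 [281.7 156.5] [0.5552 0.1279 0.0707] tool [54.6  0.9 51.1]
dowel_1 0.72 [280.7 146.3] [0.5547 0.1284 0.018 ] tool [ 54.1   0.3 103.8]
dowel_1 0.3 [517.5 372.3] [ 0.4012 -0.1428  0.018 ] tool [-159.5  227.2  103.4]
handle_pivot 0.61 [127.1 216.6] [0.4875 0.2201 0.052 ] tool [  10.7 -104.7   69.7]
circ [313.50336 248.83667] 7.933333 [0.4798 0.0821 0.018 ] [-38.1 -24.6] as hole tool [-4.6 21.4 51. ]
circ [281.17    247.50333] 9.3 [0.4746 0.1083 0.018 ] [-36.9   2.2] as hole tool [-3.6  0.6 51. ]
```

View pics/c8.png

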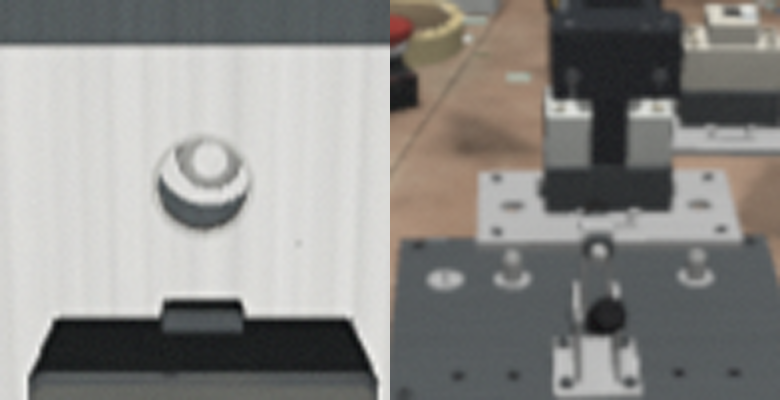

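Through the hole I see the dowel nose at crop (210,158), with the hole centre at (203,181). Now I convert that offset.

Run:
```python
from fit import *
from scipy.spatial.transform import Rotation as Ro
s=monitor.observe();C=cam("wrist");R=Ro.from_quat(np.array(s["tcp_rot"])[[1,2,3,0]]).as_matrix()
T=lambda P:np.round(R.T@(P-s["tcp_pos"])*1000,1)
zt=s["tcp_pos"][2]-.057
f=lambda x,y:(230+x/390*98-.4,110+y/4-.4)
print(zt,"hole",T(ray("wrist",f(203,181),zt+.006,C)),"nose",T(ray("wrist",f(210,158),.036,C)))
# side cam: dowel vs hole features
CS=cam("side"); g=lambda x,y:(240+x/390*98-.4,190+y/4-.4)
for n,p,z in [("D2nose",(513,252),.036),("D1nose",(697,252),.036),("D2ring",(512,281),.018),("D1ring",(695,281),.018),("holeA",(512,205),zt+.006),("holeB",(699,204),zt+.006),("platefrontL",(478,242),zt),("platefrontR",(741,242),zt)]:
    q=g(p[0]-390,p[1]); P=ray("side",q,z,CS); print(n,fx(P))
print(fx(s["tcp_pos"]))
```

```text
0.06398262724533901 hole [55.6  0.3 51. ] nose [54.5  1.5 85. ]
D2nose [43.6  2. ]
D1nose [-65.7   4.3]
D2ring [44.4  4.7]
D1ring [-64.8   7. ]
holeA [44.   7.6]
holeB [-65.4   8.6]
platefrontL [63.5 41.1]
platefrontR [-85.8  44.2]
[-9.2  3. ]
```

Emit:
{"fn": "apply_moves", "kwargs": {"fingers": [0, 0, 0, 0, 0], "xyz": [[-0.0008, 0.0015, 0], [0, 0, 0.01], [0, 0, 0.008], [0, 0, 0.004], [0, 0, 0]], "twist": [0, 0, 0, 0, 0]}}

```text
time_s: 14.23
tcp_pos: [0.5, 0.1138, 0.0973]
tcp_rot: [0.0, 0.993, 0.12, -0.001]
contact_force: [-0.3, 0.2, -5.3]
width: 0.505
gripper_force: 35.0
```

Emit:
{"fn": "apply_moves", "kwargs": {"fingers": [0, 0, 0, 0, 0], "xyz": [[0, 0, 0], [0, 0, 0], [0, 0, 0], [0, 0, 0], [0, 0, 0]], "twist": [0, 0, 0, 0, 0]}}

```text
time_s: 14.65
tcp_pos: [0.5011, 0.1141, 0.0991]
tcp_rot: [-0.0, 0.993, 0.12, 0.0]
contact_force: [0.3, 0.2, -5.3]
width: 0.506
gripper_force: 35.0
```

```bash
python3 meas.py w9.png | head -4
python3 - <<'E'
from h import *
save(capture("side"),"s9.png")
z=lambda i:cv2.resize(i,(400,400),interpolation=2)
cv2.imwrite("pics/c9.png",np.hstack([z(cv2.imread("pics/w9.png")[130:180,255:305]),z(cv2.imread("pics/s9.png")[200:300,240:340])]))
E
```

```text
[0.50103325 0.11403196 0.09901295] [-9.9  1.4] [ 0.25063386 -0.60016011 -5.25345155] 0.5075088717442662
phi 13.768564286264303
short_hole_1 0.71 [280.  153.9] [0.5555 0.1275 0.048 ] tool [56.1 -0.1 51. ]
dowel_1 0.45 [279.7 151.8] [0.5526 0.1271 0.018 ] tool [53.2 -0.4 81. ]
```

View pics/c9.png

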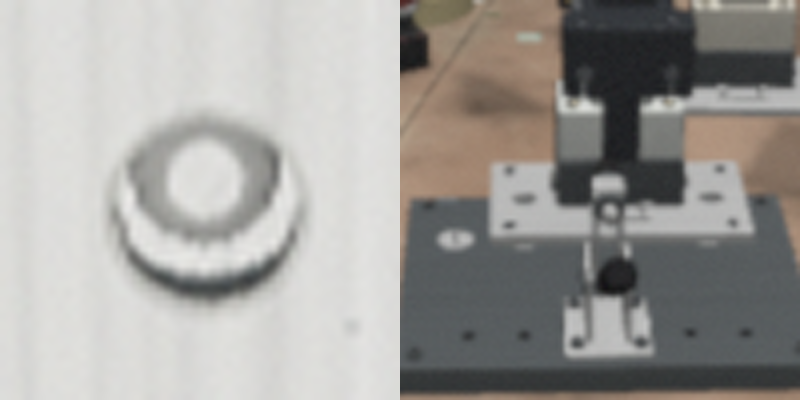

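Run:
```python
from fit import *
from scipy.spatial.transform import Rotation as Ro
s=monitor.observe();C=cam("wrist");R=Ro.from_quat(np.array(s["tcp_rot"])[[1,2,3,0]]).as_matrix()
T=lambda P:np.round(R.T@(P-s["tcp_pos"])*1000,1)
zt=s["tcp_pos"][2]-.057
f=lambda x,y:(255+x/8-.44,130+y/8-.44)
print(zt,s["tcp_pos"],"hole",T(ray("wrist",f(208,205),zt+.006,C)),"nose",T(ray("wrist",f(205,178),.036,C)))
CS=cam("side"); g=lambda x,y:(240+x/4-.4,200+y/4-.4)
for n,p,z in [("D2ring",(525,247),.018),("D1ring",(708,243),.018),("holeA",(524,198),zt+.006),("holeB",(711,197),zt+.006)]:
    print(n,fx(ray("side",g(p[0]-400,p[1]),z,CS)))
```

```text
0.041885391975491994 [0.50093322 0.11399892 0.09888539] hole [55.4  0.2 51. ] nose [55.7 -0.  62.9]
D2ring [43.  11.8]
D1ring [-65.5   9.4]
holeA [43.3  6.7]
holeB [-66.4   7.8]
```

Hole 2 is within 0.3 mm of the nose, and the side view agrees for the other hole. I lower slowly.

Emit:
{"fn": "apply_moves", "kwargs": {"fingers": [0, 0, 0, 0, 0], "xyz": [[0, 0, 0.003], [0, 0, 0.003], [0, 0, 0.003], [0, 0, 0.002], [0, 0, 0]], "twist": [0, 0, 0, 0, 0]}}

```text
time_s: 15.32
tcp_pos: [0.5012, 0.1142, 0.0873]
tcp_rot: [-0.0, 0.993, 0.12, 0.0]
contact_force: [1.2, -0.2, -5.8]
width: 0.512
gripper_force: 35.0
```

Emit:
{"fn": "apply_moves", "kwargs": {"fingers": [0, 0, 0, 0, 0], "xyz": [[0, 0, 0.003], [0, 0, 0.003], [0, 0, 0.002], [0, 0, 0.001], [0, 0, 0]], "twist": [0, 0, 0, 0, 0]}}

```text
time_s: 15.73
tcp_pos: [0.5012, 0.1142, 0.0786]
tcp_rot: [-0.0, 0.993, 0.12, 0.0]
contact_force: [2.0, 0.4, -6.2]
width: 0.506
gripper_force: 35.0
```

Emit:
{"fn": "apply_moves", "kwargs": {"fingers": [0, 0, 0, 0, 0], "xyz": [[0, 0, 0.0015], [0, 0, 0.0015], [0, 0, 0.001], [0, 0, 0], [0, 0, 0]], "twist": [0, 0, 0, 0, 0]}}

```text
time_s: 16.15
tcp_pos: [0.5014, 0.1143, 0.0774]
tcp_rot: [-0.0, 0.993, 0.12, 0.001]
contact_force: [-1.8, 0.4, 21.8]
width: 0.505
gripper_force: 35.0
```

Contact at about seat height with 22 N. I ease off a little and release.

Emit:
{"fn": "apply_moves", "kwargs": {"fingers": [0, 0.55, 0.65, 0.75, 0.8], "xyz": [[0, 0, -0.0015], [0, 0, 0], [0, 0, 0], [0, 0, 0], [0, 0, 0]], "twist": [0, 0, 0, 0, 0], "grip_force": 10}}

```text
time_s: 16.57
tcp_pos: [0.5006, 0.1138, 0.0761]
tcp_rot: [0.0, 0.993, 0.12, -0.0]
contact_force: [-0.0, -1.0, 0.5]
width: 0.755
gripper_force: 0.0
```

Emit:
{"fn": "apply_moves", "kwargs": {"fingers": [0.8, 0.8, 0.8, 0.8, 0.8], "xyz": [[0, 0, 0], [0, 0, 0], [0, 0, -0.01], [0, 0, -0.02], [0, 0, -0.03]], "twist": [0, 0, 0, 0, 0]}}

```text
time_s: 16.98
tcp_pos: [0.4994, 0.1136, 0.1358]
tcp_rot: [0.0, 0.993, 0.12, -0.002]
contact_force: [1.3, 0.5, 0.5]
width: 0.799
gripper_force: 0.0
```

Emit:
{"fn": "apply_moves", "kwargs": {"fingers": [0.8, 0.8, 0.8, 0.8, 0.8], "xyz": [[0, 0, -0.04], [0, 0, -0.04], [0, 0, -0.025], [0, 0, 0], [0, 0, 0]], "twist": [0, 0, 0, 0, 0]}}

```text
time_s: 17.4
tcp_pos: [0.5015, 0.1142, 0.2431]
tcp_rot: [-0.0, 0.993, 0.12, 0.002]
contact_force: [-0.7, 0.0, -0.5]
width: 0.803
gripper_force: 0.0
```

```bash
python3 meas.py w10.png | head -12
python3 - <<'E'
from h import *
save(capture("side"),"s10.png")
z=lambda i,w:cv2.resize(i,(w,400),interpolation=2)
cv2.imwrite("pics/c10.png",np.hstack([z(cv2.imread("pics/w10.png")[100:300,190:370],360),z(cv2.imread("pics/s10.png")[205:305,235:345],440)]))
E
```

```text
[0.5005547  0.11390865 0.24164682] [-10.4   1.4] [ 0.09912587 -0.25839375 -0.90820526] 0.8012618608768073
phi 13.771797372710003
short_hole_1 0.85 [277.3 225.2] [0.5115 0.1184 0.1906] tool [11.7 -1.8 51. ]
short_hole_1 0.66 [279.8 132.1] [0.567  0.1304 0.1906] tool [68.4 -0.2 51. ]
short_hole_1 0.39 [179.7 178.4] [0.5267 0.182  0.1906] tool [ 41.6 -59.9  51. ]
dowel_1 0.49 [279.9 134.8] [0.5511 0.1269 0.018 ] tool [ 52.1  -0.6 223.7]
handle_pivot 0.57 [178.8 177.3] [0.4866 0.22   0.052 ] tool [  11.6 -106.4  189.6]
circ [281.17  94.17] 10.8 [0.5926 0.1356 0.018 ] [84.1  0.7] as hole tool [88.7  0.6 51. ]
circ [292.17    173.50333] 12.566667 [0.5122 0.1028 0.018 ] [ -1.7 -12.1] as hole tool [44.5  7.1 51. ]
circ [503.17 259.17] 11.466667 [ 0.4694 -0.1836  0.018 ] [-111.2 -280.2] as hole tool [-11.9 144.9  51. ]
circ [266.83667 166.50333] 9.599999 [0.5132 0.133  0.018 ] [ 6.4 17. ] as hole tool [48.7 -7.8 51. ]
circ [167.50333 188.83667] 13.333333 [0.4597 0.2402 0.018 ] [-20.2 133.8] as hole tool [ 35.1 -67.9  51. ]
```

View pics/c10.png

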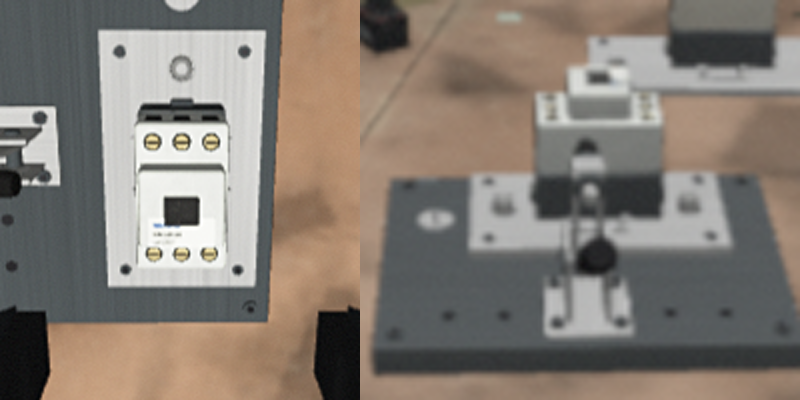

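The plate lies flush with both dowels showing through its holes, at (181,68) in the wrist crop and (502,205) and (688,205) in the side crop, and the clamp is open. Next I go round to the outer side of the handle.

Emit:
{"fn": "apply_moves", "kwargs": {"fingers": [0.5, 0, 0, 0, 0], "xyz": [[0.0014, -0.0305, 0], [0.0014, -0.0305, 0], [0.0014, -0.0305, 0], [0.0014, -0.0305, 0], [0.0014, -0.0305, 0]], "twist": [0, 0, 0, 0, 0]}}

```text
time_s: 18.07
tcp_pos: [0.4704, 0.2648, 0.2401]
tcp_rot: [0.001, 0.993, 0.12, -0.001]
contact_force: [-0.3, 0.4, 0.1]
width: 0.446
gripper_force: 0.0
```

Emit:
{"fn": "apply_moves", "kwargs": {"fingers": [0, 0, 0, 0, 0], "xyz": [[0.0014, -0.0305, 0], [0.0014, -0.0305, 0], [0.0014, -0.0305, 0], [0, 0, 0], [0, 0, 0]], "twist": [0, 0, 0, 0, 0]}}

```text
time_s: 18.48
tcp_pos: [0.4521, 0.3556, 0.2398]
tcp_rot: [0.0, 0.993, 0.122, -0.001]
contact_force: [0.8, -0.7, -0.1]
width: 0.065
gripper_force: 0.0
```

Emit:
{"fn": "apply_moves", "kwargs": {"fingers": [0, 0, 0], "xyz": [[0, 0, 0], [0, 0, 0], [0, 0, 0]], "twist": [0, 0, 0]}}

```text
time_s: 18.73
tcp_pos: [0.4543, 0.3519, 0.241]
tcp_rot: [0.001, 0.993, 0.119, -0.0]
contact_force: [-0.5, 0.4, 0.7]
width: 0.007
gripper_force: 0.0
```

Run:
```python
from fit import *
s=monitor.observe();print(s["tcp_pos"],fx(s["tcp_pos"]),s["width"],s["contact_force"])
capture("top");capture("side")
for cn in("top","side"):
  print(rect(cn,"plate_short",.024))
  for l in("handle_grip","short_hole_1"):
    for r in tip_of(l,cn)[:2]:
      P=ray(cn,r["pixel"],.1 if l[0]=="h" else .024); print(cn,l,round(r["score"],2),fx(P))
```

```text
[0.45425556 0.35193878 0.2410151 ] [  1.  243.6] 0.007221580952115208 [-0.54628055  0.37554003  0.70855746]
(0.68, array([498.9, 112.9, 149.7,  91.9,  14. ]))
top handle_grip 0.58 [  0.9 190.8]
top short_hole_1 0.84 [-52.3  -2. ]
top short_hole_1 0.73 [40.7 -8.8]
(0.61, array([516. ,  43.1, 150.4, 249.4,  12.5]))
side handle_grip 0.44 [  2.1 187.2]
side short_hole_1 0.96 [-70.8  21.7]
side short_hole_1 0.61 [43.  36.8]
```

Emit:
{"fn": "apply_moves", "kwargs": {"fingers": [0, 0, 0, 0, 0], "xyz": [[0, 0, 0.036], [0, 0, 0.036], [0, 0, 0.036], [0, 0, 0.028], [0, 0, 0]], "twist": [0, 0, 0, 0, 0]}}

```text
time_s: 19.55
tcp_pos: [0.4507, 0.3515, 0.1004]
tcp_rot: [0.003, 0.993, 0.12, -0.004]
contact_force: [-1.3, -0.1, 0.3]
width: 0.006
gripper_force: 0.0
```

Emit:
{"fn": "apply_moves", "kwargs": {"fingers": [0, 0, 0, 0, 0], "xyz": [[0, 0.01, 0], [0, 0.01, -0.003], [0, 0.01, -0.004], [0, 0.01, -0.004], [0, 0.01, -0.004]], "twist": [0, 0, 0, 0, 0]}}

```text
time_s: 19.97
tcp_pos: [0.4631, 0.3203, 0.1259]
tcp_rot: [-0.012, 0.992, 0.125, 0.003]
contact_force: [-18.0, 32.1, 24.1]
width: 0.007
gripper_force: 19.3
```

Emit:
{"fn": "apply_moves", "kwargs": {"fingers": [0, 0, 0, 0, 0], "xyz": [[0, 0.01, -0.004], [0, 0.01, -0.004], [0, 0.01, -0.004], [0, 0.01, -0.004], [0, 0.008, -0.003]], "twist": [0, 0, 0, 0, 0]}}

```text
time_s: 20.38
tcp_pos: [0.4795, 0.2658, 0.1455]
tcp_rot: [-0.006, 0.992, 0.123, 0.006]
contact_force: [0.5, 5.1, 4.7]
width: 0.005
gripper_force: 3.4
```

Emit:
{"fn": "apply_moves", "kwargs": {"fingers": [0, 0, 0, 0, 0], "xyz": [[0, 0.006, 0], [0, 0.005, 0], [0, 0.003, 0], [0, 0, 0], [0, 0, 0]], "twist": [0, 0, 0, 0, 0]}}

```text
time_s: 20.8
tcp_pos: [0.4831, 0.2472, 0.1433]
tcp_rot: [-0.003, 0.993, 0.12, 0.004]
contact_force: [-0.3, 5.3, 4.8]
width: 0.002
gripper_force: 2.7
```

```bash
cat > hd.py <<'E'
from fit import *
s=monitor.observe();print(s["tcp_pos"],fx(s["tcp_pos"]),s["width"],s["contact_force"])
capture("top");capture("side")
for cn in("top","side"):
  print(rect(cn,"plate_short",.024),rect(cn,"breaker",.05),rect(cn,"multimeter",.03))
  for l in("handle_grip",):
    K,R,t=cam(cn)
    for r in tip_of(l,cn)[:1]:
      o=-R.T@t; d=R.T@np.linalg.solve(K,[*r["pixel"],1]); k=((O-o[:2])@EX)/(d[:2]@EX);P=o+k*d;print(cn,r["pixel"],"y,z",(P[:2]-O)@EY,P[2])
E
python3 hd.py
```

```text
[0.48314437 0.24716222 0.14326798] [  4.2 135. ] 0.0017807011476574893 [-0.33518581  5.25161924  4.79429465]
(0.71, array([498.9, 112.2, 150.1,  90.5,  14. ])) (0.81, array([744.2,  96.4, 101.3, 166.2,  79.6])) (0.79, array([701.5, 314.5,  80.5, 145.5,  37.9]))
top [249.4, 154.7] y,z -0.08105436957268447 0.6069248188843558
(0.69, array([755. ,  85.4, 192.9, 204.4,  79.4])) (0.91, array([733.9, 131. , 177.9, 193.8,  77.9])) (0.62, array([700.6, 338.3,  72.7, 182.9,  36.1]))
```

Emit:
{"fn": "apply_moves", "kwargs": {"fingers": [0, 0, 0, 0, 0], "xyz": [[0, 0.004, 0], [0, 0.004, 0], [0, 0.004, 0], [0, 0, 0], [0, 0, 0]], "twist": [0, 0, 0, 0, 0]}}

```text
time_s: 21.72
tcp_pos: [0.4834, 0.246, 0.1435]
tcp_rot: [-0.009, 0.992, 0.124, 0.005]
contact_force: [-8.2, 23.9, 4.0]
width: 0.005
gripper_force: 12.5
```

Run:
```python
from h import *
s=monitor.observe();print(s["tcp_pos"],fx(s["tcp_pos"]),s["contact_force"])
```

```text
[0.48339189 0.24595298 0.14352186] [  4.2 133.8] [-8.15494252 23.87518234  3.99794082]
```

The force rose to 24 N with hardly any motion, so the handle is on its stop. I retract and check.

Emit:
{"fn": "apply_moves", "kwargs": {"fingers": [0, 0, 0, 0, 0], "xyz": [[0, -0.015, 0], [0, -0.03, 0], [0, -0.035, 0], [0, -0.035, -0.02], [0, -0.02, -0.035]], "twist": [0, 0, 0, 0, 0]}}

```text
time_s: 22.13
tcp_pos: [0.4487, 0.3668, 0.1949]
tcp_rot: [-0.0, 0.993, 0.121, -0.001]
contact_force: [-0.2, 2.4, -0.5]
width: 0.005
gripper_force: 0.0
```

Emit:
{"fn": "apply_moves", "kwargs": {"fingers": [0, 0, 0, 0, 0], "xyz": [[0, 0, -0.035], [0, 0, -0.02], [0, 0, 0], [0, 0, 0], [0, 0, 0]], "twist": [0, 0, 0, 0, 0]}}

```text
time_s: 22.55
tcp_pos: [0.4513, 0.363, 0.2501]
tcp_rot: [0.0, 0.993, 0.119, 0.0]
contact_force: [0.3, 0.4, -0.4]
width: 0.006
gripper_force: 0.0
```

```bash
python3 hd.py
python3 - <<'E'
from h import *
P=lambda th,r:[*(O+EY*(.108+r*np.sin(th))),.052+r*np.cos(th)]
print({th:[np.round(proj(c,P(th,.09)),1) for c in("top","side")] for th in(0,.1,.3)})
# dark grip axis near expected location, before vs now
for c,f in(("top","top0.png"),("side","side0.png")):
    a=capture(c)[:,:,::-1].astype(int);b=cv2.imread("pics/"+f).astype(int)
    x,y=proj(c,P(0,.08)).astype(int); w=np.s_[y-40:y+40,x-25:x+25]
    da=(a[w].max(2)<45);db=(b[w].max(2)<45)
    print(c,da.sum(),db.sum(),(da&db).sum(),np.argwhere(da).mean(0),np.argwhere(db).mean(0))
E
```

```text
[0.45134371 0.3629825  0.25009162] [  0.8 255.1] 0.00582018441854475 [ 0.32374461  0.42554107 -0.3614293 ]
(0.62, array([498.7, 111.8, 157.8,  94.6,  13.6])) (0.65, array([744.1,  95.8, 100.2, 161.9,  78.6])) (0.7, array([702.3, 315.9,  81.7, 145. ,  36.9]))
(0.58, array([476.3,  37.7,  72.4, 242.7,  12.5])) (0.81, array([733.9, 129.5, 184.5, 197.6,  79.6])) (0.85, array([699.8, 338.1,  74.3, 183.7,  37.4]))
side [290.6, 229.0] y,z 0.0660258413208025 0.12807954403286043
{0: [array([187.9, 235.3]), array([291.6, 231.7])], 0.1: [array([184.2, 236. ]), array([291.8, 233.9])], 0.3: [array([177.3, 237.6]), array([292.3, 239.4])]}
top 45 67 20 [42.17777778 27.24444444] [42.41791045 22.92537313]
side 698 209 198 [20.58452722 29.67908309] [45.18181818 26.21052632]
```

Emit:
{"fn": "apply_moves", "kwargs": {"fingers": [0, 0, 0, 0, 0], "xyz": [[0, 0.035, -0.01], [0, 0.035, -0.01], [0, 0.035, -0.01], [0, 0.035, 0], [0, 0.035, 0]], "twist": [0, 0, 0, 0, 0]}}

```text
time_s: 23.57
tcp_pos: [0.4933, 0.193, 0.2801]
tcp_rot: [-0.0, 0.993, 0.12, 0.001]
contact_force: [0.8, 0.2, -0.5]
width: 0.007
gripper_force: 0.0
```

Emit:
{"fn": "apply_moves", "kwargs": {"fingers": [0, 0, 0, 0, 0], "xyz": [[0, 0.035, 0], [0, 0.035, 0], [0, 0.035, 0], [0, 0.035, 0], [0, 0.035, 0]], "twist": [0, 0, 0, 0, 0]}}

```text
time_s: 23.98
tcp_pos: [0.5346, 0.0227, 0.2794]
tcp_rot: [0.0, 0.993, 0.12, 0.0]
contact_force: [0.0, -0.3, -0.6]
width: 0.005
gripper_force: 0.0
```

Emit:
{"fn": "apply_moves", "kwargs": {"fingers": [0, 0, 0, 0, 0], "xyz": [[0, 0.035, 0], [0, 0.035, 0], [0, 0.02, 0], [0, 0, 0], [0, 0, 0]], "twist": [0, 0, 0, 0, 0]}}

```text
time_s: 24.4
tcp_pos: [0.5558, -0.0643, 0.2792]
tcp_rot: [0.0, 0.993, 0.118, -0.0]
contact_force: [-0.4, 0.8, -0.1]
width: 0.005
gripper_force: 0.0
```

```bash
python3 hd.py
python3 - <<'E'
from h import *
P=lambda th,r:[*(O+EY*(.108+r*np.sin(th))),.052+r*np.cos(th)]
for c,f in(("top","top0.png"),("side","side0.png")):
    a=capture(c)[:,:,::-1];save(a[:,:,::-1],c+"11.png");a=a.astype(int);b=cv2.imread("pics/"+f).astype(int)
    x,y=proj(c,P(0,.08)).astype(int); w=np.s_[y-18:y+18,x-14:x+14]
    da=(a[w].max(2)<45);db=(b[w].max(2)<45)
    print(c,da.sum(),db.sum(),(da&db).sum(),np.argwhere(da).mean(0),np.argwhere(db).mean(0))
    ta=cv2.matchTemplate(a[y-40:y+40,x-40:x+40].astype(np.uint8),b[w].astype(np.uint8),cv2.TM_CCOEFF_NORMED);print(cv2.minMaxLoc(ta)[1::2],"expect",(40-14,40-18))
E
```

```text
[ 0.55578803 -0.06427259  0.27920513] [   1.1 -184.8] 0.0054303887406008736 [-0.35593764  0.80470717 -0.05246404]
(0.74, array([497.7, 112.1, 154. ,  94.3,  14.2])) (0.81, array([744.4,  95.7,  99.6, 166.6,  79.3])) (0.73, array([703. , 316.6,  79.8, 144.2,  36.1]))
top [183.5, 235.7] y,z 0.11756922595596843 0.14660317271848844
(0.97, array([481.4,  35.7,  73.7, 251.2,  14.6])) (0.86, array([733.8, 132.8, 174.9, 192.5,  78.7])) (0.61, array([701.2, 338.3,  76.2, 184.7,  36.7]))
side [291.0, 232.5] y,z 0.08393491061899334 0.1284597296437302
top 23 67 10 [20.17391304 16.56521739] [20.41791045 11.92537313]
(0.8233399987220764, (26, 22)) expect (26, 22)
side 222 188 188 [20.73873874 15.09009009] [21.62234043 15.19680851]
(0.8870285153388977, (26, 19)) expect (26, 22)
```

Run:
```python
from h import *
P=lambda th,r:[*(O+EY*(.108+r*np.sin(th))),.052+r*np.cos(th)]
for c in("top","side"):
  for th in(0,.06,.12,.2): print(c,th,"tip",np.round(proj(c,P(th,.115)),1),"base",np.round(proj(c,P(th,.036)),1))
  for f in(c+"0.png",c+"11.png"):
    b=cv2.imread("pics/"+f).max(2); x,y=proj(c,P(0,.08)).astype(int)
    m=(b[y-30:y+45,x-30:x+30]<50).astype(np.uint8)
    n,l,s,ce=cv2.connectedComponentsWithStats(m); i=1+s[1:,4].argmax(); q=s[i]
    print(f,"cols",q[0]+x-30,q[0]+q[2]+x-31,"rows",q[1]+y-30,q[1]+q[3]+y-31,q[4])
```

```text
top 0 tip [185.5 233.6] base [192.8 238.6]
top 0.06 tip [182.6 234.2] base [192.  238.7]
top 0.12 tip [179.7 234.8] base [191.1 238.9]
top 0.2 tip [176.  235.6] base [190.1 239.1]
top0.png cols 178 193 rows 233 241 77
top11.png cols 185 195 rows 233 241 47
side 0 tip [291.8 220.7] base [291.3 254.9]
side 0.06 tip [291.9 222.2] base [291.4 255.4]
side 0.12 tip [292.1 223.9] base [291.4 256. ]
side 0.2 tip [292.3 226.5] base [291.5 256.8]
side0.png cols 288 296 rows 225 258 221
side11.png cols 287 308 rows 222 257 291
```

The handle is now on its upright stop: its tip sits 7 px further in than at the start, which matches 0 rad. The plate, breaker and multimeter have not moved. I hand in the job.

```bash
python3 -c "
from station import arm; print(arm.job_done())"
```

```text
the job is handed in; nothing more can be done
None
```

I handed the job in: the short plate is flush on both dowels, let go, with the clamp handle back upright on its stop. I inferred that the tip presses on the plate from the handle position rather than measuring it. I viewed 12 pictures against the limit of 10.

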